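Cover the seasoning pots

ROBOT

A 6-joint arm with a two-finger parallel gripper is mounted at the origin on the work surface. World frame = base frame: x ahead of the robot, y to its left, z up, the work surface at z = 0. Lengths are in m, angles in degrees, forces in N, time in s.
With the tool pointing down it reaches from about 0.425 to 1.125 m from the base axis. Payload 14.9 kg.
Tool frame: the origin (TCP) lies midway between the tips of the shut fingers; the grasp point (between the pads) lies 19 mm behind it; z points along the fingers, y is the line along which they close (so a half turn about z gives the same grasp; the last joint's range is limited). The gripper opens to 91 mm and grips with 3 to 60 N. Pads are 32 mm wide; open, the fingers measure 118 mm over their backs; the gripper's body (76 mm by 178 mm) begins 60 mm behind the grasp point.
Start: joints at [-66.079, 21.709, 99.362, -0, 58.929, -1.908], TCP at [0.305, -0.63, 0.214] pointing down, gripper open.
Joint ranges: [-158.91, 158.91], [-42.39, 125.64], [0.06, 152.35], [-60.88, 240.88], [17.5, 164.5], [-176.32, 176.32]. Speed limits (degrees/s): [108.29, 108.29, 136.94, 180, 180, 180].

INTERFACE

Orientations are given as [roll, pitch, yaw] about the fixed x, y, z axes, in that order (R = Rz(yaw) Ry(pitch) Rx(roll)).
In Python, from cell import move_ptp, move_linear, move_joints, gripper_to, hold, inverse_kinematics, snapshot, MotionError, job_done, search_frame, mark_of, get_time, get_qpos, get_dq, get_tau, get_position, get_eef_rot, get_force, get_moment, get_finger_gap, get_gripper_force gives the robot as it stands. Calls block until the motion is done:
- move_ptp(position, orientation): joint-space move of the TCP to a pose.
- move_linear(position, rotation=None, feed=0.15, f_stop=None): straight line of the TCP; rotation=None keeps the orientation; feed is the mean speed in m/s. With f_stop (N) it stops when the force on the tool has changed by that much, and returns True; else False.
- move_joints(angles): joint-space move.
- gripper_to(opening, grip_force=None): opening from 0.0 (shut) to 1.0 (fully open); grip_force is the grip in N (None keeps the last); returns when the fingers have stopped.
- hold(seconds).
- inverse_kinematics(position, orientation): joint angles nearest the present ones, or None.
- snapshot(name): name is "scene" or "top"; returns a dict with "image" (480x640x3 uint8, red, green, blue), "fx", "fy", "cx", "cy" (pixels), "k1" (the pictures are not rectified: a ray, as slopes to the right and down, at radius r is drawn at 1 + k1 r^2 times it, then the intrinsics apply), "view" (4x4, takes a point from world to camera coordinates). Camera axes: x right, y down, z forward; pixel columns grow to the right and rows downward; lengths in m; the calibration is good to about 2 mm. A picture is of the moment at which its call begins. There is no depth.
A pose or a line that the arm cannot do raises MotionError and nothing moves.
- job_done(): hands the job in; it is judged then, once.
Trained networks look in a picture, given as the dict that the camera call returned (one of the last four; its "shot" number tells which), for a name from the list of things; names that differ only in an ending like _2 or _b are one class to them, and where a whole thing is asked for, a point or a joint stands for the part that bears it (a point fixed in the world has none). Each returns a list of dicts, best first, with "p" (0 to 1); they miss things now and then, are a little off and sometimes report something else, mostly with a low value. They report only what shows in the picture. A call takes as long as a camera call. They do not tell look-alikes from the thing itself.
- search_frame(picture, query): "xy" ([column, row] in pixels, amid what is visible of it).
- mark_of(picture, query): "xy" ([column, row] in pixels: a listed point, or the origin of a listed thing).
Readings, each from a call of its own:
- get_time(): time.
- get_qpos(): joint angles.
- get_dq(): joint speeds.
- get_tau(): joint torques, N m.
- get_position(): TCP position.
- get_eef_rot(): TCP orientation.
- get_force(): force on the tool from outside, world axes, zero at the start.
- get_moment(): the same for the moment, N m.
- get_finger_gap(): opening from 0.0 (shut) to 1.0 (fully open).
- get_gripper_force(): force on a finger pad.
Only numpy, scipy, OpenCV 4.12 (cv2) and the standard library are available. Lean on these libraries where they do the work, as an engineer would, in place of code of your own. Each camera call takes 0.05 s, during which the arm holds its last target. There are 200 camera calls.

TASK

The wooden covers of the four seasoning pots have dried in a stack on the round bamboo draining tray. Take the stack apart and lay each cover flat and centred on its own pot, the one with a body as wide as the cover, so that every mouth is closed. Leave the pots standing where they are, and do not shove or knock over the glass jar among them.

Things in the scene. Friction and masses are not known exactly. Their poses are not given: they have to be found in the camera images.
- cover_70: largest of four flat, plain brown wooden discs (pot covers): diameter 70 mm, 14 mm thick. At the start it lies on the tray. Origin: centre of its underside; z up. The tray is of round bamboo, flat slats, 156 mm across, no rim, its top 24 mm above the counter; the stack is a pyramid, smallest disc on top.
- cover_60: second largest of four flat, plain brown wooden discs (pot covers): diameter 60 mm, 14 mm thick. At the start it lies on the 70 mm one. Origin: centre of its underside; z up. In that stack each disc lies within 3 mm of centred on the next larger one; the smallest is on top.
- cover_50: second smallest of four flat, plain brown wooden discs (pot covers): diameter 50 mm, 14 mm thick. At the start it lies on the 60 mm one. Origin: centre of its underside; z up. In that stack each disc lies within 3 mm of centred on the next larger one; the smallest is on top.
- cover_40: smallest of four flat, plain brown wooden discs (pot covers): diameter 40 mm, 14 mm thick. At the start it lies on the 50 mm one. Origin: centre of its underside; z up. In that stack each disc lies within 3 mm of centred on the next larger one; the smallest is on top.
- pot_70: largest of four open, round white ceramic seasoning pots, standing loose on the counter: body 70 mm in diameter, 70 mm high, narrowing near the top to a rim 58 mm in outer and 50 mm in inner diameter. Its cover is the disc as wide as its body, 70 mm. Origin: centre of its underside (on the counter); z up.
- pot_60: second largest of four open, round white ceramic seasoning pots, standing loose on the counter: body 60 mm in diameter, 95 mm high, narrowing near the top to a rim 48 mm in outer and 40 mm in inner diameter. Its cover is the disc as wide as its body, 60 mm. Origin: centre of its underside (on the counter); z up.
- pot_50: second smallest of four open, round white ceramic seasoning pots, standing loose on the counter: body 50 mm in diameter, 60 mm high, narrowing near the top to a rim 38 mm in outer and 30 mm in inner diameter. Its cover is the disc as wide as its body, 50 mm. Origin: centre of its underside (on the counter); z up.
- pot_40: smallest of four open, round white ceramic seasoning pots, standing loose on the counter: body 40 mm in diameter, 75 mm high, narrowing near the top to a rim 28 mm in outer and 20 mm in inner diameter. Its cover is the disc as wide as its body, 40 mm. Origin: centre of its underside (on the counter); z up.
- jar: empty clear glass jar with a steel screw-top lid, a bystander: 64 mm in diameter, 105 mm high, standing loose on the counter among the pots. Origin: centre of its underside; z up.
There are look-alikes about, which are no part of the job. What is shaped like the cover_60 but green is not meant.

How it is judged:
By the outcome, as a careful person would: the job done as asked, in the order asked, and still so for the second after the job is handed in, with the robot touching nothing.
It also fails if it takes over 112 s, if anything falls off the work surface, if the arm or the gripper's body presses on something with over 40 N, if the wrist force passes 120 N, or if a joint passes its speed limit or range.

## Working session

There is one attempt and no reset: what is moved stays moved. The work goes in short steps, each a Python script; the robot and the scene stay as the last script left them, time stands still between calls to the robot, and variables do not carry over. Pictures are saved under pics/ and viewed, at most 14 in all, crops included, and the job is handed in when it is done.

```bash
ls; mkdir -p pics; python3 - <<'E'
from cell import *
import cv2
for n in ("scene","top"):
    s=snapshot(n); cv2.imwrite(f"pics/{n}0.png",s["image"][:,:,::-1])
    print(n,s["fx"],s["fy"],s["cx"],s["cy"],s["k1"],s["view"])
    for q in ["cover_70","cover_60","cover_50","cover_40","pot_70","pot_60","pot_50","pot_40","jar"]:
        f=lambda r:[([round(float(v)) for v in d["xy"]],round(float(d["p"]),2)) for d in r[:5]]
        print(q,f(search_frame(s,q)),"|",f(mark_of(s,q)))
print(get_time())
E
```

```text
pics
scene 549.2281495185364 549.2281495185364 326.4270446584373 245.53846771276042 -0.13773239555285913 [[-0.86135255  0.50800233  0.00232686  0.48165311]
 [ 0.41838221  0.71197868 -0.56395272 -0.18959899]
 [-0.28814597 -0.4847886  -0.8258038   1.14562559]
 [ 0.          0.          0.          1.        ]]
cover_70 [([364, 246], 0.82), ([357, 236], 0.82), ([361, 220], 0.78), ([365, 231], 0.69), ([405, 322], 0.66)] | [([364, 224], 0.86), ([361, 234], 0.82), ([404, 325], 0.81), ([363, 229], 0.67), ([364, 224], 0.62)]
cover_60 [([364, 246], 0.82), ([357, 236], 0.82), ([361, 220], 0.78), ([365, 231], 0.69), ([405, 322], 0.66)] | [([364, 224], 0.86), ([361, 234], 0.82), ([404, 325], 0.81), ([363, 229], 0.67), ([364, 224], 0.62)]
cover_50 [([364, 246], 0.82), ([357, 236], 0.82), ([361, 220], 0.78), ([365, 231], 0.69), ([405, 322], 0.66)] | [([364, 224], 0.86), ([361, 234], 0.82), ([404, 325], 0.81), ([363, 229], 0.67), ([364, 224], 0.62)]
cover_40 [([364, 246], 0.82), ([357, 236], 0.82), ([361, 220], 0.78), ([365, 231], 0.69), ([405, 322], 0.66)] | [([364, 224], 0.86), ([361, 234], 0.82)
[... 1893 characters left out ...]
 199], 0.67), ([485, 287], 0.65), ([390, 216], 0.61)] | [([263, 204], 0.94), ([164, 282], 0.85), ([391, 220], 0.71), ([478, 283], 0.65)]
pot_60 [([162, 286], 0.95), ([263, 199], 0.67), ([485, 287], 0.65), ([390, 216], 0.61)] | [([263, 204], 0.94), ([164, 282], 0.85), ([391, 220], 0.71), ([478, 283], 0.65)]
pot_50 [([162, 286], 0.95), ([263, 199], 0.67), ([485, 287], 0.65), ([390, 216], 0.61)] | [([263, 204], 0.94), ([164, 282], 0.85), ([391, 220], 0.71), ([478, 283], 0.65)]
pot_40 [([162, 286], 0.95), ([263, 199], 0.67), ([485, 287], 0.65), ([390, 216], 0.61)] | [([263, 204], 0.94), ([164, 282], 0.85), ([391, 220], 0.71), ([478, 283], 0.65)]
jar [([328, 217], 0.6)] | [([330, 218], 0.61)]
1.9
```

View pics/scene0.png

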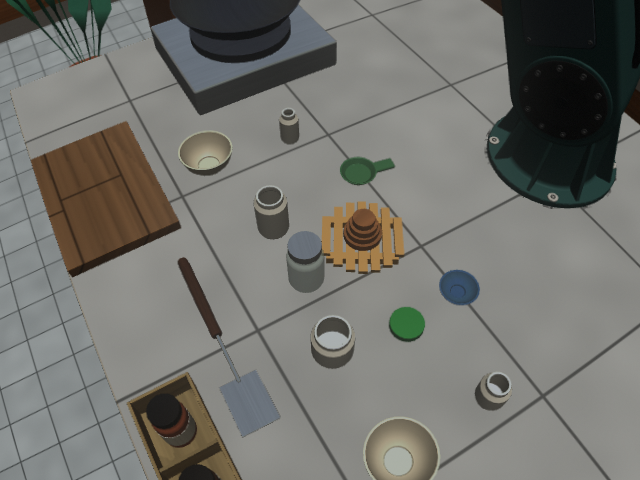

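```bash
python3 -c "
import cv2
a=cv2.imread('pics/top0.png')[160:360,120:540];cv2.imwrite('pics/top0c.png',cv2.resize(a,(798,380),interpolation=cv2.INTER_CUBIC))"
```

```text
(no output)
```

View pics/top0c.png

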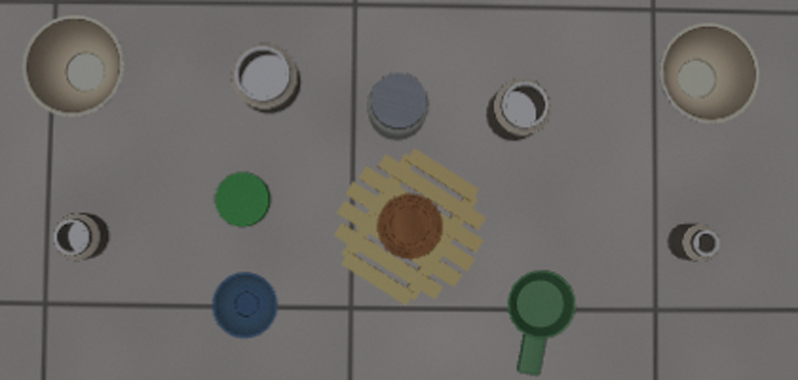

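Scene view: pots at (289,125) = 40, (270,212) = 60, (332,340) = 70 and (495,390) = 50. The jar is at (306,262) and the stack at (363,230). The green disc at (407,323) is the decoy. The top view agrees with this. Next I'll fit the rim circles in both cameras.

```bash
cat > vis.py <<'E'
import numpy as np, cv2
from scipy.optimize import minimize
def cam(s):
    V=np.array(s["view"]);K=np.array([[s["fx"],0,s["cx"]],[0,s["fy"],s["cy"]],[0,0,1]])
    return V,K,np.array([s["k1"],0,0,0.])
def proj(s,P):
    V,K,d=cam(s); return cv2.projectPoints(np.asarray(P,float).reshape(-1,1,3),cv2.Rodrigues(V[:3,:3])[0],V[:3,3],K,d)[0][:,0]
def back(s,uv,z):
    V,K,d=cam(s); n=cv2.undistortPoints(np.array([[uv]],float),K,d)[0,0]
    R=V[:3,:3]; o=-R.T@V[:3,3]; r=R.T@np.array([n[0],n[1],1]); return (o+r*(z-o[2])/r[2])[:2]
def grad(s,sig=1.0):
    g=cv2.GaussianBlur(s["image"].astype(np.float32),(0,0),sig); m=0
    for c in range(3):
        m=np.maximum(m,np.hypot(cv2.Sobel(g[:,:,c],5,1,0),cv2.Sobel(g[:,:,c],5,0,1)))
    return np.minimum(m,np.percentile(m,99)).astype(np.float32)
T=np.linspace(0,2*np.pi,120,endpoint=False)
def score(s,G,x,y,circ):
    P=np.concatenate([np.c_[x+r*np.cos(T),y+r*np.sin(T),0*T+z] for r,z in circ])
    uv=proj(s,P).astype(np.float32)
    return float(cv2.remap(G,uv[:,0],uv[:,1],cv2.INTER_LINEAR).mean())
def fit(shots,Gs,x0,circ,w=.012):
    f=lambda p:-sum(score(s,G,p[0],p[1],circ) for s,G in zip(shots,Gs))
    g=np.arange(-w,w+1e-6,.0015)
    b=min(((f((x0[0]+a,x0[1]+c)),x0[0]+a,x0[1]+c) for a in g for c in g))
    r=minimize(f,b[1:],method="Nelder-Mead",options=dict(initial_simplex=[b[1:],(b[1]+.001,b[2]),(b[1],b[2]+.001)]))
    return r.x,-r.fun
E
python3 - <<'E'
from cell import *; from vis import *
S={n:snapshot(n) for n in("top","scene")}; G={n:grad(S[n]) for n in S}
np.set_printoptions(precision=4,suppress=True)
it={"pot_70":((260,200),.07,[(.029,.07),(.025,.07)]),"pot_60":((394,215),.095,[(.024,.095),(.02,.095)]),
"pot_50":((160,284),.06,[(.019,.06),(.015,.06)]),"pot_40":((491,287),.075,[(.014,.075),(.01,.075)]),
"jar":((329,213),.105,[(.032,.105)]),
"c40":((336,278),.08,[(.02,.08)]),"c50":((336,278),.066,[(.025,.066)]),"c60":((336,278),.052,[(.03,.052)]),"c70":((336,278),.038,[(.035,.038)])}
for k,(uv,z,c) in it.items():
    x0=back(S["top"],uv,z)
    print(k,x0,[ (fit([S[n] for n in N],[G[n] for n in N],x0,c)) for N in (["top"],["scene"],["top","scene"])])
E
```

```text
pot_70 [0.6284 0.134 ] [(array([0.6267, 0.1347]), np.float64(91.2981948852539)), (array([0.6315, 0.1403]), np.float64(142.42808532714844)), (array([0.6314, 0.1397]), np.float64(221.43659210205078))]
pot_60 [ 0.5989 -0.1272] [(array([ 0.5926, -0.1188]), np.float64(100.51118469238281)), (array([ 0.5973, -0.1333]), np.float64(132.86122131347656)), (array([ 0.598 , -0.1286]), np.float64(221.76509857177734))]
pot_50 [0.4605 0.33  ] [(array([0.4605, 0.333 ]), np.float64(110.67503356933594)), (array([0.4603, 0.3362]), np.float64(143.08314514160156)), (array([0.4606, 0.3331]), np.float64(244.8935775756836))]
pot_40 [ 0.4615 -0.3228] [(array([ 0.4606, -0.3243]), np.float64(100.599609375)), (array([ 0.4612, -0.3213]), np.float64(125.767333984375)), (array([ 0.4615, -0.3203]), np.float64(222.9248809814453))]
jar [ 0.5998 -0.0018] [(array([ 0.5942, -0.0016]), np.float64(65.427978515625)), (array([0.5994, 0.0006]), np.float64(101.79386138916016)), (array([0.5989, 0.0001]), np.float64(141.30110931396484))]
c40 [ 0.4767 -0.0171] [(array([ 0.4638, -0.0063]), np.float64(56.628414154052734)), (array([ 0.474 , -0.0189]), np.float64(119.84156036376953)), (array([ 0.4739, -0.0188]), np.float64(135.16828536987305))]
c50 [ 0.4766 -0.0175] [(array([ 0.468, -0.009]), np.float64(60.22431182861328)), (array([ 0.4677, -0.0217]), np.float64(105.00920104980469)), (array([ 0.4675, -0.0221]), np.float64(162.65555572509766))]
c60 [ 0.4765 -0.018 ] [(array([ 0.4727, -0.0121]), np.float64(73.65635681152344)), (array([ 0.4879, -0.0001]), np.float64(129.20445251464844)), (array([ 0.4725, -0.012 ]), np.float64(146.76558685302734))]
c70 [ 0.4764 -0.0185] [(array([ 0.4752, -0.0171]), np.float64(138.7213592529297)), (array([ 0.4776, -0.0126]), np.float64(132.19088745117188)), (array([ 0.4762, -0.0153]), np.float64(232.5997772216797))]
```

```bash
cat > ov.py <<'E'
from cell import *; from vis import *
def montage(items,fn,names=("top","scene")):
    rows=[]
    for n in names:
        s=snapshot(n); a=[];b=[]
        for (x,y),circ in items:
            c=proj(s,[[x,y,circ[0][1]]])[0].round().astype(int); h=25
            p=s["image"][c[1]-h:c[1]+h,c[0]-h:c[0]+h,::-1]; p=np.clip(p*1.5,0,255).astype(np.uint8)
            big=cv2.resize(p,(150,150),interpolation=cv2.INTER_CUBIC); o=big.copy()
            for r,z in circ:
                uv=proj(s,np.c_[x+r*np.cos(T),y+r*np.sin(T),0*T+z]); q=((uv-(c-h)+.5)*3)
                cv2.polylines(o,[np.round(q*8).astype(np.int32)],True,(0,0,255),1,cv2.LINE_AA,3)
            a.append(big);b.append(o)
        rows+=[np.hstack(a),np.hstack(b)]
    cv2.imwrite(fn,np.vstack(rows))
E
python3 - <<'E'
from ov import *
montage([((.6314,.1397),[(.029,.07),(.025,.07)]),((.598,-.1286),[(.024,.095),(.02,.095)]),((.4606,.3331),[(.019,.06),(.015,.06)]),((.4612,-.3215),[(.014,.075),(.01,.075)]),((.4758,-.0165),[(.035,.038),(.03,.052),(.025,.066),(.02,.08)])],"pics/m1.png")
E
```

```text
(no output)
```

View pics/m1.png

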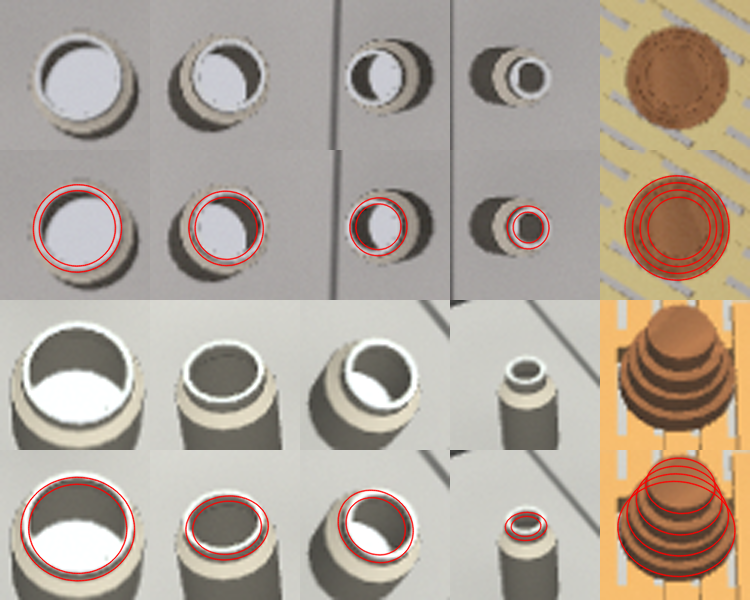

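Rims show as white rings. The joint fit is off by about 1 px, so the two cameras disagree by a few mm. I'll refit each camera with a bright-ring score, then use the squeezed covers as ground truth for the bias.

```bash
cat > ring.py <<'E'
from vis import *
def B(s): return cv2.GaussianBlur(s["image"][:,:,2].astype(np.float32),(0,0),.5)
def ringfit(s,x0,ri,ro,z,w=.009):
    b=B(s)
    def m(p,rs):
        P=np.concatenate([np.c_[p[0]+r*np.cos(T),p[1]+r*np.sin(T),0*T+z] for r in rs]); uv=proj(s,P).astype(np.float32)
        return np.minimum(cv2.remap(b,uv[:,0],uv[:,1],cv2.INTER_LINEAR),np.inf)
    f=lambda p:-(m(p,[ri+.001,(ri+ro)/2,ro-.001]).mean()-.7*m(p,[ro+.0015,ro+.003]).mean()-.3*m(p,[ri-.002]).mean())
    g=np.arange(-w,w+1e-6,.001)
    q=min((f((x0[0]+a,x0[1]+c)),x0[0]+a,x0[1]+c) for a in g for c in g)[1:]
    r=minimize(f,q,method="Nelder-Mead",options=dict(initial_simplex=[q,(q[0]+.001,q[1]),(q[0],q[1]+.001)]))
    return r.x,-r.fun
POT={70:(.63,.137,.025,.029,.07),60:(.598,-.129,.02,.024,.095),50:(.4606,.333,.015,.019,.06),40:(.461,-.3215,.01,.014,.075)}
E
python3 - <<'E'
from ring import *; from ov import montage; from cell import *
np.set_printoptions(precision=4,suppress=True)
R={}
for n in("top","scene"):
    s=snapshot(n)
    for k,(x,y,ri,ro,z) in POT.items():
        R[k,n]=ringfit(s,(x,y),ri,ro,z); print(k,n,R[k,n])
    for k,z in ((20,.08),(25,.066),(30,.052),(35,.038)):
        print("c",2*k,n,fit([s],[grad(s,.7)],(.4758,-.0165),[(k/1000,z)],.008))
    print("jar",n,fit([s],[grad(s)],(.599,0),[(.032,.105)],.006))
for n in("top","scene"): montage([(R[k,n][0],[(POT[k][2],POT[k][4]),(POT[k][3],POT[k][4])]) for k in POT],f"pics/m2{n}.png",(n,))
a=np.vstack([cv2.imread(f"pics/m2{n}.png") for n in("top","scene")]);cv2.imwrite("pics/m2.png",a)
E
```

```text
70 top (array([0.6323, 0.1395]), np.float64(24.01250457763672))
60 top (array([ 0.6001, -0.1315]), np.float64(24.75333595275879))
50 top (array([0.4596, 0.3368]), np.float64(32.27485275268555))
40 top (array([ 0.4605, -0.3241]), np.float64(35.754737854003906))
c 40 top (array([ 0.4638, -0.0246]), np.float64(57.59144973754883))
c 50 top (array([ 0.4681, -0.0092]), np.float64(68.83193969726562))
c 60 top (array([ 0.4727, -0.0121]), np.float64(83.17554473876953))
c 70 top (array([ 0.4752, -0.0171]), np.float64(162.3527069091797))
jar top (array([ 0.5939, -0.0015]), np.float64(65.25831604003906))
70 scene (array([0.6289, 0.1364]), np.float64(47.35107421875))
60 scene (array([ 0.5974, -0.1337]), np.float64(47.2071533203125))
50 scene (array([0.4565, 0.334 ]), np.float64(52.23334503173828))
40 scene (array([ 0.4582, -0.3266]), np.float64(33.169776916503906))
c 40 scene (array([ 0.474 , -0.0188]), np.float64(144.70021057128906))
c 50 scene (array([ 0.4676, -0.0213]), np.float64(128.844970703125))
c 60 scene (array([ 0.4672, -0.0223]), np.float64(112.428955078125))
c 70 scene (array([ 0.4776, -0.0127]), np.float64(156.8821563720703))
jar scene (array([0.5996, 0.0006]), np.float64(101.2313461303711))
```

View pics/m2.png

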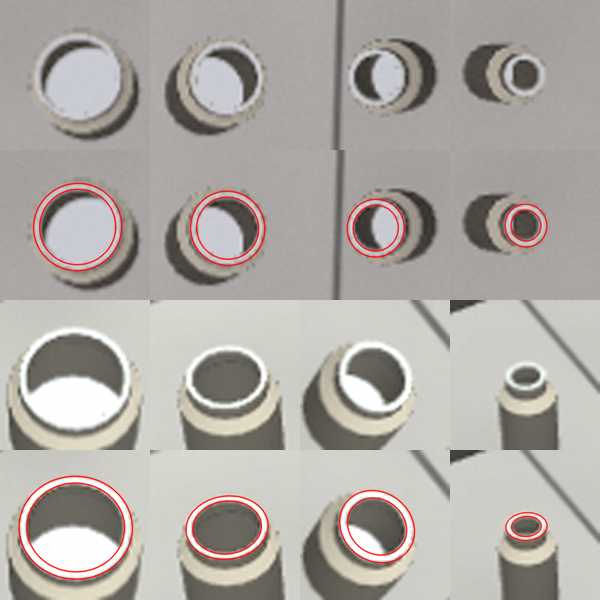

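The ring fits are tight. The top-minus-scene bias is a constant of about (2.9, 2.6) mm, so I'll use the mean. I'm starting with the smallest cover, squeezing it along two perpendicular directions to centre it in the hand.

```bash
cat > job.py <<'E'
from cell import *; import numpy as np
H={70:.070,60:.095,50:.060,40:.075}; Z={40:.066,50:.052,60:.038,70:.024}
def o(yaw): return [180,0,yaw]
def pick(c,xy,y1=-36,y2=54):
    x,y=xy; z=Z[c]+.0015; op=min(1,(c+18)/91)
    gripper_to(op,8); move_ptp([x,y,.2],o(y1)); move_linear([x,y,z+.02],feed=.25); move_linear([x,y,z],feed=.06,f_stop=8)
    gripper_to(0,8); g1=get_finger_gap()*91; gripper_to(op); move_linear([x,y,z+.022],feed=.15)
    move_ptp([x,y,z+.022],o(y2)); move_linear([x,y,z],feed=.08,f_stop=8); gripper_to(0,15)
    print(c,"gaps",g1,get_finger_gap()*91,"z",get_position()[2]-z,"t",get_time(),"q",np.round(get_qpos()))
    move_linear([x,y,.2],feed=.25)
    print("held",get_finger_gap()*91,get_gripper_force())
def place(c,xy,yaw):
    x,y=xy; z=H[c]+.0018
    move_ptp([x,y,.2],o(yaw)); move_linear([x,y,z+.02],feed=.2); s=move_linear([x,y,z],feed=.04,f_stop=4)
    print("placed stop",s,get_position()[2]-z,"gap",get_finger_gap()*91)
    gripper_to(min(1,(c+14)/91)); move_linear([x,y,.2],feed=.2); print("t",get_time())
E
python3 - <<'E'
from job import *
print(get_eef_rot())
pick(40,(.4748,-.0178)); place(40,(.4594,-.3254),54)
E
```

```text
[1.79998672e+02 1.35602945e-03 2.58282279e+01]
40 gaps 39.94513572253798 39.0970772570647 z 0.00029043580200906194 t 9.7917 q [ -5.  16. 128.  -0.  36.  31.]
held 39.21995335336627 14.999962002038956
placed stop True -0.00018962383398916927 gap 39.58440774090757
t 14.05
```

```bash
python3 - <<'E'
from job import *; from ring import *; from ov import montage
np.set_printoptions(precision=4,suppress=True)
move_ptp([.43,.18,.25],o(-36))
for n in("top","scene"):
    s=snapshot(n); g=grad(s,.7)
    print(n,"c40",fit([s],[g],(.4594,-.3254),[(.02,.089)],.006),"c50",fit([s],[g],(.4748,-.0178),[(.025,.066)],.005))
montage([((.4594,-.3254),[(.02,.089)]),((.4748,-.0178),[(.025,.066),(.03,.052),(.035,.038)])],"pics/m3.png")
E
```

```text
top c40 (array([ 0.4616, -0.321 ]), np.float64(193.21568298339844)) c50 (array([ 0.4702, -0.0247]), np.float64(67.60694885253906))
scene c40 (array([ 0.4594, -0.3258]), np.float64(210.4580078125)) c50 (array([ 0.4741, -0.0183]), np.float64(142.8708953857422))
```

View pics/m3.png

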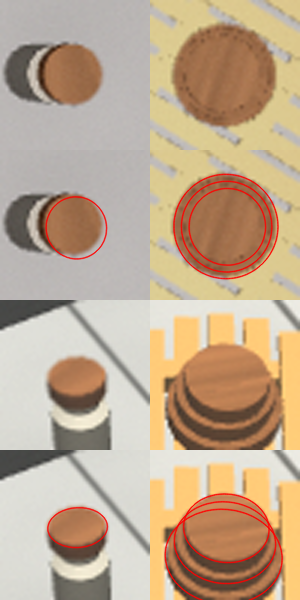

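In the scene view, cover 40 sits on its pot and fits exactly at the robot's commanded position. The scene camera is therefore unbiased, and the cover is about 1.4 mm off its pot centre. I'll use the scene-camera positions for the rest.

```bash
python3 - <<'E'
from job import *
pick(50,(.4741,-.0183)); place(50,(.4566,.3338),54)
pick(60,(.4743,-.0183)); place(60,(.5974,-.1334),54)
from ring import *; from ov import montage
np.set_printoptions(precision=4,suppress=True)
move_ptp([.43,-.12,.3],o(-36))
s=snapshot("scene"); g=grad(s,.7)
for k,p,c in(("c50",(.4566,.3338),(.025,.074)),("c60",(.5974,-.1334),(.03,.109)),("c70",(.4743,-.0183),(.035,.038))): print(k,fit([s],[g],p,[c],.006))
montage([((.4566,.3338),[(.025,.074)]),((.5974,-.1334),[(.03,.109)]),((.4743,-.0183),[(.035,.038)])],"pics/m4.png")
E
```

```text
50 gaps 49.26995317328867 49.37472340464869 z 0.0002861741471415838 t 22.3417 q [ -5.  17. 128.   0.  35.  31.]
held 49.42271313264801 14.999962896108627
placed stop True -0.00029508302368878164 gap 49.50962511583924
t 26.95
60 gaps 59.5123939572012 59.21466868250403 z 0.00028950550377046524 t 33.3667 q [ -5.  19. 128.  -0.  33.  31.]
held 59.14268041332824 14.999869018793106
placed stop True -0.00021242436149135346 gap 59.447167968153785
t 37.0667
c50 (array([0.456 , 0.3328]), np.float64(195.74740600585938))
c60 (array([ 0.5969, -0.134 ]), np.float64(198.71426391601562))
c70 (array([ 0.4772, -0.013 ]), np.float64(152.0694122314453))
```

View pics/m4.png

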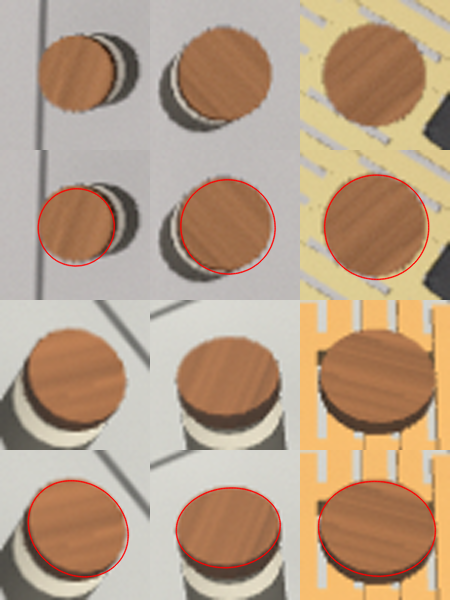

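Covers 50 and 60 are within about 1 mm of centred. Next is cover 70, then a small re-centring of cover 40.

```bash
python3 - <<'E'
from job import *
pick(70,(.4747,-.0178)); place(70,(.6293,.1368),54)
from ring import *; from ov import montage
np.set_printoptions(precision=4,suppress=True)
# re-centre cover 40: grasp in place, lift slightly, shift, set down
x,y=.4594,-.3254; z=H[40]+.0018
gripper_to(58/91,8); move_ptp([x,y,.2],o(54)); move_linear([x,y,z],feed=.12,f_stop=8); gripper_to(0,12); print(get_finger_gap()*91)
move_linear([x,y,z+.01],feed=.05); x-=.0010; y-=.0008
move_linear([x,y,z+.01],feed=.03); print(move_linear([x,y,z],feed=.04,f_stop=4),get_position()[2]-z)
gripper_to(54/91); move_linear([x,y,.2],feed=.2)
move_ptp([.43,-.05,.3],o(-36)); print(get_time())
C={70:(.6293,.1368),60:(.5974,-.1334),50:(.4566,.3338),40:(x,y)}
for n in("scene","top"):
    s=snapshot(n); g=grad(s,.7); cv2.imwrite(f"pics/end_{n}.png",s["image"][:,:,::-1])
    for k in C: print(n,k,fit([s],[g],C[k],[(k/2000,H[k]+.014)],.006)[0]-C[k])
    print("jar",fit([s],[grad(s)],(.599,0),[(.032,.105)],.006)[0])
E
```

```text
70 gaps 69.38227426656225 69.35086564983449 z -0.0012585864746156375 t 44.2917 q [ -5.  21. 128.   0.  31.  31.]
held 69.58021775360807 14.999905228614807
placed stop False -9.465592828386549e-05 gap 69.28351709387013
t 48.5917
39.437387815598534
True -0.00044696059527227217
56.475
scene 70 [-0.0002 -0.0006]
scene 60 [-0.0003 -0.0007]
scene 50 [-0.0005 -0.0011]
scene 40 [ 0.0003 -0.0009]
jar [0.5995 0.0006]
top 70 [0.0015 0.0004]
top 60 [0.0011 0.002 ]
top 50 [ 0.0025 -0.0014]
top 40 [0.0023 0.0042]
jar [ 0.5939 -0.0015]
```

View pics/end_scene.png

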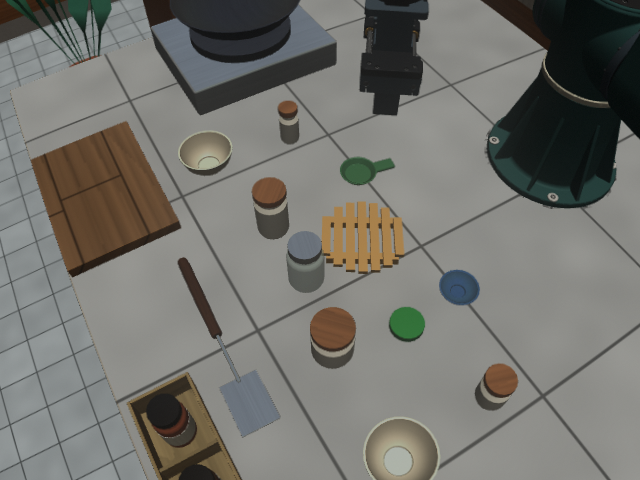

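View pics/end_top.png

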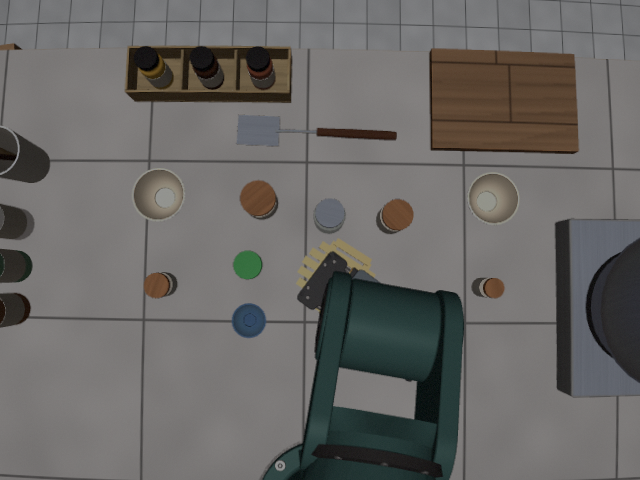

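All four covers lie flat on their pots in the end views: scene (288,106), (269,192), (332,328) and (499,381). The jar hasn't moved, still at about (306,262), and the tray is empty. I'm handing in the job.

```bash
python3 -c "
from cell import *
print(job_done())"
```

```text
the job is handed in; nothing more can be done
None
```

I handed the job in at about 57 s of the 112 s allowed: all four covers lie flat on their own pots, centred to within about 1.5 mm by the camera fits, and the jar has not moved.

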